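Roll a transport tube into the label reader's V cradle and read it

TASK

Book in the specimen: with the fingertips, roll the red-capped transport tube along the bench and up the reader's apron until it drops into the V cradle, nudge it gently along the V until its white foot rests against the steel end stop, then press the green read button fully down and let it go. The tube is only pushed, never gripped or picked up; leave the tube rack, tip box, kidney dish and jar where they are.

Things in the scene. Friction and masses are not known exactly. Their poses are not given: they have to be found in the camera images.
- tube: transport tube, closed smooth plastic cylinder lying on the bench, 30 mm in diameter throughout, 126 mm long, about 60 g; white, bar-code label, red cap at one end. Origin on its axis at mid length (15 mm up at first). Its +y axis points to the cap (cap face y = 63, foot y = -63 mm); x and z turn as it rolls. Starts before the apron, cap towards the V's open end, within 0.12 rad of the V's line. Rolls freely.
- reader: bar-code reader fixed to the bench. Origin on the bench under the bottom line of the V cradle; z up, y along the V, +x the way the tube is rolled in. V: 90 degrees, y = -60 to 72 mm, bottom line at x = 0, 3 mm up; a seated tube has its axis at x = 0, 24 mm up. Far V face rises to 29 mm at x = 26. White head x = 32 to 120 mm, 56 mm high, red window. Nothing overhangs the V.
- apron_lip (a point): middle of the flat lip (3 mm wide, 15 mm above the bench) between apron and V, at reader x = -13.5, y = 0 mm. The apron is a smooth straight ramp as long as the V that starts at bench level at reader x = -88 mm and reaches 15 mm height at x = -15 mm; past the lip the V face falls at 45 degrees. A tube let go on the apron rolls back down
- stop_face (a point): point on the face of the steel end stop that closes the V, at reader x = 0, y = -60 mm, 24 mm up (the seated tube's axis height). Stop plate 5 mm thick, x = -18 to 32 mm, 40 mm high. With its foot on the stop the tube's middle is at reader y = +3 mm and its cap end face at y = 66 mm, 6 mm inside the V's open end
- v_open_end (a point): bottom of the V at its open end (reader x = 0, y = 72 mm, 3 mm up); beyond it towards +y is only bare bench
- read_button_top (a point): centre of the top of the green round read button (30 mm in diameter, black collar) on top of the reader head, facing up, 70 mm above the bench when up; at reader x = 85, y = 15 mm
- read_button (a joint): travel of the read button in m: 0 up, 0.006 fully down; sprung, about 5 N when fully down; comes up by itself
- tube_rack: bystander: white tube rack with red-capped blood tubes in half of it, 110 x 210 x 50 mm, caps up to 110 mm high; origin at the centre of its underside, long side along its y; leave alone
- tip_box: bystander: pipette-tip box with magenta deck and open clear lid, 84 x 122 x 50 mm, lid standing up to 135 mm on its -x side; origin at the centre of its underside; leave alone
- kidney_dish: bystander: stainless steel kidney dish about 120 x 230 x 36 mm with a red stopper in it; origin at the middle of its underside, long side along its y; leave alone
- jar: bystander: specimen jar with yellow lid, 46 mm in diameter, 68 mm high; origin at the centre of its underside; leave alone
There are look-alikes about, which are no part of the job. Several things look just like the tube: the one meant starts farthest to the robot's left.

How it is judged (in metres and radians):
On the way, in this order (a step that is already met when the one before it is completed fails the run):
1. the tube has rolled (not slid) at least half a turn about its own axis (angle between tube's own z axis and vertical above 2.2 rad).
2. the tube lies in the V with its foot on the end stop (x of tube in the frame of reader between -0.003 and 0.003 m and z of tube in the frame of reader between 0.0212 and 0.0262 m and angle between the y axis of tube and the y axis of reader, either way round below 0.06 rad and y of tube in the frame of reader between 0 and 0.006 m and linear speed of tube below 0.01 m/s), for 0.2 s.
3. the read button is pressed fully down with the tube in place (x of tube in the frame of reader between -0.003 and 0.003 m and z of tube in the frame of reader between 0.0212 and 0.0262 m and angle between the y axis of tube and the y axis of reader, either way round below 0.06 rad and y of tube in the frame of reader between 0 and 0.006 m and value of joint read_button above 0.0045 m), for 0.05 s.
At the end, for the whole second after the job is handed in: The tube lies at rest in the V (axis within 3 mm of the V's centre plane, at seated height within 3 mm, parallel to the V within 0.06 rad), its foot within 3 mm of the end stop; the button is up again (below 2 mm) (all of step 2 and value of joint read_button below 0.002 m); the robot touches nothing.
It fails at once if the tube is lifted (axis more than 42 mm above the bench anywhere, or more than 24 mm while still before the apron; lying it has 15 mm, rolling over the lip 30 mm) (height (world z) of tube above 0.042 m or (height (world z) of tube above 0.024 m and x of tube in the frame of reader below -0.105 m)).
It fails at once if the tube is squeezed, pinched or rammed (more than 35 N from the fingers) (contact force between the fingers and tube above 35 N).
It fails at once if the button is pressed before the tube is in place (value of joint read_button above 0.0045 m and not (x of tube in the frame of reader between -0.003 and 0.003 m and z of tube in the frame of reader between 0.0212 and 0.0262 m and angle between the y axis of tube and the y axis of reader, either way round below 0.06 rad and y of tube in the frame of reader between 0 and 0.006 m)).
It fails at once if the tube rack, tip box, kidney dish or jar is moved (more than 15 mm) (distance of any of tube_rack, tip_box, kidney_dish, jar from where it was at the start of the episode above 0.015 m).
It also fails if it takes over 58 s, if anything falls off the work surface, if the arm or the gripper's body presses on something with over 40 N, if the wrist force passes 120 N, or if a joint passes its speed limit or range.

ROBOT

A 6-joint arm with a two-finger parallel gripper is mounted at the origin on the work surface. World frame = base frame: x ahead of the robot, y to its left, z up, the work surface at z = 0. Lengths are in m, angles in degrees, forces in N, time in s.
With the tool pointing down it reaches from about 0.4 to 0.825 m from the base axis. Payload 7 kg.
Tool frame: the origin (TCP) lies at the very end of the fingers, on their centre line; the grasp point (between the pads) lies 19 mm behind it; z points along the fingers, y is the line along which they close (so a half turn about z gives the same grasp; the last joint's range is limited). The gripper opens to 88 mm and grips with 3 to 60 N. Pads are 19 mm wide; open, the fingers measure 130 mm over their backs; the gripper's body (78 mm by 193 mm) begins 47 mm behind the grasp point.
Start: joints at [91.851, 20.546, 0.682, 0, -70.136, -16.507], TCP at [0.171, 0.653, 0.227] pointing down, gripper open.
Joint ranges: [-176.03, 176.03], [-82.01, 121.73], [-58.28, 71.71], [-173.87, 95.51], [-174.79, -0.11], [-173.66, 173.66]. Speed limits (degrees/s): [136.94, 136.94, 172.46, 180, 180, 180].

INTERFACE

Orientations are given as [roll, pitch, yaw] about the fixed x, y, z axes, in that order (R = Rz(yaw) Ry(pitch) Rx(roll)).
In Python, from plant import r gives the robot as it stands. The module is installed in compiled form; this text tells all that it offers.
- The arm moves only by the tool jog_arm, never from a script. Its arguments are lists of equal length, an entry for each row: "travel": the shift along the tool's x, y, z each as a share of 50 cm, from -1 to 1, a list of three; "dr": the turn, a rotation vector about the tool's x, y, z each as a share of 360 degrees, from -1 to 1, a list of three; "claw": the opening, from 0 (shut) to 1 (fully open). A call has exactly 10 rows; each row is the pose to reach, as a shift and turn from the pose commanded when the call began, along the tool's axes at that moment, turning the shorter way round; what a row does not reach only later rows make up. A row lasts 1/8 s, in which the tool goes at most 62.5 mm and 10.7 degrees, less where a joint would pass 70% of its speed; a pose out of reach is approached as far as the arm can. A call with a number of a shift or a turn outside -1 to 1 is refused whole. A call with a gripper value outside its range is refused whole. The fingers move at their own pace and stop on an object; "newtons" is the grip in N (left out, the last holds). Time passes only in rows, so rows that repeat a pose let the fingers close, or fill a call up. It gives the time, the measured TCP pose, the force, the opening and the grip force at its end, in the units of the state.
- r.get_state(): the state, without advancing time (a new reading comes with each control period).
- r.capture(name): name is "scene" or "side" or "wrist"; returns a dict with "pixels" (420x560x3 uint8, red, green, blue), "range_z" (420x560 float32, m along the optical axis (not along the pixel's ray), 0 where there is no reading), "fx", "fy", "cx", "cy" (pixels), "dist_coeffs" ([k1, k2, p1, p2, k3] as OpenCV has them; the pictures are not rectified), "position" and "attitude" of the camera in the world; the wrist camera has in their place "hand_eye" (4x4, takes a point from camera to tool coordinates, whose origin is the TCP and whose axes are the flange's). Camera axes: x right, y up, looking along -z (the intrinsics and any distortion apply to the point x, -y, -z); pixel columns grow to the right and rows downward; lengths in m; the calibration is good to about 2 mm. A picture is of the moment at which its call begins: read the wrist's pose just before it.
- r.close_job(): hands the job in; it is judged then, once.
Trained networks look in the newest picture that a camera, given by its name, has taken for a name from the list of things; names that differ only in an ending like _2 or _b are one class to them, and where a whole thing is asked for, a point or a joint stands for the part that bears it (a point fixed in the world has none). Each returns a list of dicts, best first, with "conf" (0 to 1); they miss things now and then, are a little off and sometimes report something else, mostly with a low value. They report only what shows in the picture. A call takes as long as a camera call. They do not tell look-alikes from the thing itself.
- r.boxes_of(name, camera): "extent" ([left, top, right, bottom] in pixels, round what is visible of it).
- r.regions_of(name, camera): "pixels" (420x560 bool, what is visible of it) and "extent" ([left, top, right, bottom] in pixels, round what is visible of it).
- r.tip_of(name, camera): "at" ([column, row] in pixels: a listed point, or the origin of a listed thing).
The state is a dict: "time_s": time; "joints": joint angles; "qd": joint speeds; "joint_torque": joint torques, N m; "tcp_pos": TCP position; "eef_rot": TCP orientation; "contact_force": force on the tool from outside, world axes, zero at the start; "moment": the same for the moment, N m; "gripper_width": finger opening in m; "gripper_force": force on a finger pad.
Only numpy, scipy, OpenCV 4.12 (cv2) and the standard library are available. Lean on these libraries where they do the work, as an engineer would, in place of code of your own. Each camera call takes 0.05 s, during which the arm holds its last target. There are 200 camera calls.

## Working session

There is one attempt and no reset: what is moved stays moved. The work goes in short steps, Python scripts to look and compute and a tool call to move; the robot and the scene stay as the last step left them, time stands still between calls to the robot, and variables do not carry over. Pictures are saved under pics/ and viewed, at most 10 in all, crops included, and the job is handed in when it is done.

Besides the shell and the picture viewer there is one more tool, called after ">>>" in YAML: its name, and indented under it one key for each argument. jog_arm: Moves the arm, as the interface text tells. Its arguments: {"type":"object","properties":{"travel":{"type":"array"},"dr":{"type":"array"},"claw":{"type":"array"},"newtons":{"type":"number"}},"required":["travel","dr","claw"]}

```bash
mkdir -p pics; cat > h.py <<'E'
import numpy as np, cv2
from scipy.spatial.transform import Rotation as R
from plant import r
def save(c,n): cv2.imwrite('pics/'+n,c['pixels'][:,:,::-1])
def campose(c):
    a=np.array(c['attitude'],float)
    return a
E
python3 - <<'E'
from h import *
s=r.get_state(); print(s)
for n in ['scene','side']:
    c=r.capture(n); save(c,n+'0.png'); np.savez(n+'0.npz',**c)
    print(n,{k:v for k,v in c.items() if k not in('pixels','range_z')})
    for t in ['tube','reader','read_button','apron_lip','stop_face','v_open_end','read_button_top']:
        try:
            print(t,[(np.round(b['extent']).tolist(),round(b['conf'],2)) for b in r.boxes_of(t,n)][:6])
        except Exception as e: print(t,e)
        try: print('  tip',[(np.round(b['at'],1).tolist(),round(b['conf'],2)) for b in r.tip_of(t,n)][:6])
        except Exception as e: print(t,e)
E
```

```text
{'time_s': 0.0, 'joints': array([ 9.18509026e+01,  2.05926294e+01,  6.34554618e-01, -1.96528150e-02,
       -7.01363864e+01, -1.65073321e+01]), 'qd': array([ 0.06238877,  0.04847086, -0.07650965, -0.00997274, -0.01393558,
       -0.07900979]), 'joint_torque': array([-7.98453984e-04, -5.82710838e+01,  2.93055135e+01,  6.99728161e+00,
        6.98360396e-03, -1.62211750e-04]), 'tcp_pos': array([0.17069021, 0.65256073, 0.22561661]), 'eef_rot': array([ 1.79904182e+02, -9.12915144e-03, -1.46631148e+01]), 'contact_force': array([-0.23435351, -0.11545522, -0.41334603]), 'moment': array([-0.02867465,  0.00188024,  0.0099878 ]), 'gripper_force': 0.0, 'gripper_width': 0.0874727186696204}
scene {'fx': 417.66703749962664, 'fy': 417.66703749962664, 'cx': 276.52895467399753, 'cy': 202.73664730630978, 'dist_coeffs': array([0.02341922, 0.        , 0.        , 0.        , 0.        ]), 'position': array([1.02914568, 0.37915137, 1.04364466]), 'attitude': array([ 2.94278148e+01, -7.03575997e-02,  1.29530322e+02])}
tube [([256.0, 139.0, 265.0, 178.0], 0.96), ([235.0, 186.0, 265.0, 226.0], 0.73), ([197.0
[... 1253 characters left out ...]
.5], 0.63), ([253.7, 199.2], 0.51)]
reader [([238.0, 147.0, 313.0, 222.0], 0.57)]
  tip [([282.2, 192.9], 0.68)]
read_button [([254.0, 156.0, 267.0, 166.0], 0.45)]
read_button it knows: apron_lip, jar, kidney_dish, read_button_top, reader, stop_face, tip_box, tube, tube_rack, v_open_end
apron_lip [([239.0, 149.0, 310.0, 225.0], 0.61), ([255.0, 157.0, 265.0, 168.0], 0.38)]
  tip [([279.0, 193.4], 0.57)]
stop_face [([237.0, 149.0, 314.0, 220.0], 0.87)]
  tip [([258.4, 158.3], 0.61)]
v_open_end [([237.0, 148.0, 309.0, 226.0], 0.56)]
  tip [([253.0, 198.6], 0.69), ([185.1, 157.1], 0.16)]
read_button_top [([255.0, 157.0, 264.0, 167.0], 0.52)]
  tip [([259.2, 157.3], 0.57), ([295.4, 180.1], 0.28)]
```

View pics/scene0.png

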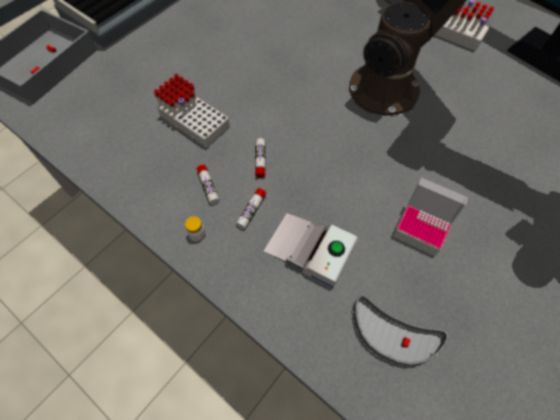

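View pics/side0.png

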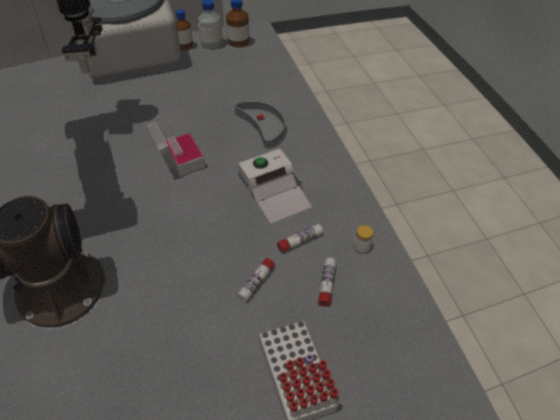

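```bash
cat >> h.py <<'E'
def cloud(c,T=None):
    """world xyz for each pixel (depth), H,W,3"""
    h,w=c['range_z'].shape
    uv=np.stack(np.meshgrid(np.arange(w),np.arange(h)),-1).reshape(-1,1,2).astype(float)
    K=np.array([[c['fx'],0,c['cx']],[0,c['fy'],c['cy']],[0,0,1.]])
    n=cv2.undistortPoints(uv,K,np.array(c['dist_coeffs'])).reshape(-1,2)
    z=c['range_z'].reshape(-1,1)
    p=np.hstack([n[:,:1]*z,-n[:,1:]*z,-z])
    if T is None: Rm,t=R.from_euler('xyz',c['attitude'],degrees=True).as_matrix(),np.array(c['position'])
    else: Rm,t=T[:3,:3],T[:3,3]
    return (p@Rm.T+t).reshape(h,w,3)
def wristT(s,c):
    T=np.eye(4);T[:3,:3]=R.from_euler('xyz',s['eef_rot'],degrees=True).as_matrix();T[:3,3]=s['tcp_pos']
    return T@np.array(c['hand_eye'])
E
python3 - <<'E'
from h import *
for n,pts in [('scene',{'tubeA':(260,158),'tubeB':(250,206),'tubeC':(208,184),'stop':(291,260),'vopen':(312,228),'btn':(335,248),'bench':(320,330),'lip':(300,242)}),('side',{'A':(302,238),'B':(255,277),'C':(323,280),'btn':(259,159),'lip':(279,193),'stop':(295,180),'vopen':(253,199)})]:
    c=dict(np.load(n+'0.npz')); P=cloud(c)
    for k,(u,v) in pts.items(): print(n,k,np.round(P[v,u],3))
E
```

```text
scene tubeA [ 0.499 -0.12   0.026]
scene tubeB [ 0.644 -0.032  0.034]
scene tubeC [ 0.664 -0.175  0.028]
scene stop [0.697 0.155 0.038]
scene vopen [0.575 0.133 0.004]
scene btn [0.612 0.228 0.071]
scene bench [ 0.781  0.314 -0.003]
scene lip [0.632 0.135 0.009]
side A [ 0.639 -0.046  0.025]
side B [ 0.488 -0.131  0.031]
side C [ 0.645 -0.186  0.028]
side btn [0.601 0.232 0.068]
side lip [0.633 0.138 0.011]
side stop [0.691 0.166 0.019]
side vopen [0.557 0.145 0.002]
```

Scene picture: three look-alike tubes lie at (260,158), (252,208) and (207,184). In the side picture they are at (256,278), (300,238) and (327,281). The farthest left (greatest y) is the one at (252,208), near (0.64, -0.035), with its red cap towards the robot like the V's open end. The reader is at (310,250), and its apron faces that tube.

Next I move the wrist camera over it for the close check.

```bash
cat >> h.py <<'E'
def plan(p,yaw):
    "deltas (travel share, dr share) from the measured pose to world p, tool down at yaw"
    s=r.get_state(); A=R.from_euler('xyz',s['eef_rot'],degrees=True)
    B=R.from_euler('xyz',[180,0,yaw],degrees=True)
    d=A.inv().apply(np.array(p)-s['tcp_pos']); w=(A.inv()*B).as_rotvec(degrees=True)
    return np.round(d/0.5,4).tolist(),np.round(w/360,4).tolist()
E
python3 - <<'E'
from h import *
print(plan([0.61,0.05,0.36],-80)); print(r.capture('wrist')['hand_eye'])
E
```

```text
([1.155, 0.9444, -0.2669], [0.0, 0.0, 0.1815])
[[ 1.49927385e-03  9.60173693e-01  2.79399770e-01  7.53376124e-02]
 [ 9.99997802e-01 -1.03011961e-03 -1.82597432e-03  6.45855897e-04]
 [-1.46543732e-03  2.79401893e-01 -9.60173127e-01 -1.58961341e-01]
 [ 0.00000000e+00  0.00000000e+00  0.00000000e+00  1.00000000e+00]]
```

>>> jog_arm:
  travel:
    - [0.1,0.08,-0.03]
    - [0.2,0.16,-0.06]
    - [0.3,0.25,-0.09]
    - [0.4,0.33,-0.12]
    - [0.5,0.41,-0.15]
    - [0.6,0.5,-0.18]
    - [0.7,0.58,-0.2]
    - [0.75,0.65,-0.22]
    - [0.75,0.65,-0.22]
    - [0.75,0.65,-0.22]
  dr:
    - [0,0,0.018]
    - [0,0,0.036]
    - [0,0,0.054]
    - [0,0,0.072]
    - [0,0,0.09]
    - [0,0,0.108]
    - [0,0,0.126]
    - [0,0,0.144]
    - [0,0,0.162]
    - [0,0,0.18]
  claw: [0.6,0.6,0.6,0.6,0.6,0.6,0.6,0.6,0.6,0.6]

```text
time_s: 2.7
tcp_pos: [0.452, 0.2424, 0.3372]
eef_rot: [-179.9, 0.0, -79.8]
contact_force: [-0.4, 1.1, -0.6]
gripper_width: 0.0524
gripper_force: 0.0
```

```bash
python3 - <<'E'
from h import *
print(plan([0.61,0.0,0.36],-80))
E
```

```text
([0.5331, -0.2253, -0.0458], [-0.0001, 0.0001, 0.0005])
```

>>> jog_arm:
  travel:
    - [0.1,-0.05,-0.02]
    - [0.2,-0.1,-0.04]
    - [0.3,-0.15,-0.046]
    - [0.4,-0.2,-0.046]
    - [0.5,-0.225,-0.046]
    - [0.533,-0.225,-0.046]
    - [0.533,-0.225,-0.046]
    - [0.533,-0.225,-0.046]
    - [0.533,-0.225,-0.046]
    - [0.533,-0.225,-0.046]
  dr:
    - [0,0,0]
    - [0,0,0]
    - [0,0,0]
    - [0,0,0]
    - [0,0,0]
    - [0,0,0]
    - [0,0,0]
    - [0,0,0]
    - [0,0,0]
    - [0,0,0]
  claw: [0.6,0.6,0.6,0.6,0.6,0.6,0.6,0.6,0.6,0.6]

```text
time_s: 3.95
tcp_pos: [0.6105, 0.0032, 0.3599]
eef_rot: [-180.0, 0.0, -79.4]
contact_force: [0.1, -0.9, 0.0]
gripper_width: 0.0523
gripper_force: 0.0
```

```bash
python3 - <<'E'
from h import *
s=r.get_state(); c=r.capture('wrist'); save(c,'w1.png'); T=wristT(s,c); np.savez('w1.npz',T=T,**c); P=cloud(c,T)
print(s['tcp_pos'])
for t in ['tube','reader','apron_lip','stop_face','v_open_end','read_button_top']:
    for b in r.tip_of(t,'wrist')[:3]:
        u,v=np.round(b['at']).astype(int); print(t,u,v,round(b['conf'],2),np.round(P[v,u],3))
for i,b in enumerate(r.regions_of('tube','wrist')[:3]):
    m=b['pixels']&(P[...,2]>0.018)&(P[...,2]<.045); q=P[m]; np.save(f'm{i}.npy',m)
    print(np.round(b['extent']),round(b['conf'],2),q.mean(0),q.max(0)-q.min(0))
E
```

```text
[0.61053803 0.00319707 0.359863  ]
tube 381 84 0.9 [ 0.491 -0.13   0.031]
tube 272 129 0.66 [ 0.631 -0.04   0.03 ]
tube 272 17 0.59 [ 0.657 -0.185  0.031]
reader 253 236 0.83 [0.631 0.14  0.008]
apron_lip 252 236 0.71 [0.633 0.14  0.007]
stop_face 212 243 0.96 [ 0.645 -0.002  0.37 ]
v_open_end 291 235 0.76 [0.569 0.125 0.01 ]
read_button_top 270 128 0.69 [ 0.634 -0.041  0.03 ]
read_button_top 258 308 0.47 [0.603 0.232 0.071]
[337.  53. 426. 115.] 0.84 [ 0.49128263 -0.13043518  0.0280891 ] [0.11164914 0.10182772 0.01552795]
[226. 113. 311. 140.] 0.76 [ 0.63750531 -0.03864847  0.02785312] [0.12721653 0.05400661 0.01550852]
[241.   0. 302.  64.] 0.65 [ 0.66360261 -0.17168056  0.02789535] [0.07207391 0.09024092 0.01562537]
```

View pics/w1.png

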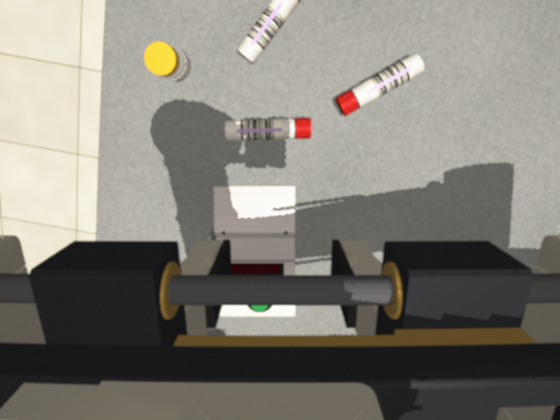

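The wrist picture shows the chosen tube at (268,128), cap to the right (towards the V's open end). It lies straight before the apron, which spans columns 214-295. The other two tubes, at (381,84) and (270,25), are farther to the right of the robot. The choice is confirmed.

Next I fit the tube axis and reader pose from depth.

```bash
cat > fit.py <<'E'
from h import *
from scipy.optimize import least_squares
xs=[-200,-88,-15,-12,0,26,32,32.01,120,120.01,200]; zs=[0,0,15,15,3,29,29,56,56,0,0]
def zm(x,y):
    z=np.interp(x,np.array(xs)/1e3,np.array(zs)/1e3)
    z=np.where((y<-.065)|(y>.072),0,z)
    return np.where((y>=-.065)&(y<=-.06)&(x>-.018)&(x<.032),.04,z)
def fit(P,p0=(.633,.15,101.)):
    q=P.reshape(-1,3)
    def loc(p,q):
        a=np.radians(p[2]);d=q[:,:2]-p[:2]
        return d@[np.cos(a),np.sin(a)],d@[-np.sin(a),np.cos(a)]
    x,y=loc(p0,q); k=(abs(x+.0)<.15)&(abs(y)<.1)&(x>-.11)&(q[:,2]>-.02)&(q[:,2]<.08); q=q[k]
    # smooth model edges by small sample average
    off=[(a,b) for a in(-.003,0,.003) for b in(-.003,0,.003)]
    f=lambda p:(np.mean([zm(loc(p,q)[0]+a,loc(p,q)[1]+b) for a,b in off],0)+p[3]-q[:,2])
    s=least_squares(f,[*p0,0],loss='soft_l1',f_scale=.003,diff_step=1e-3,x_scale=[.01,.01,3,.003])
    return s.x,np.sqrt(np.mean(f(s.x)**2)),len(q)
E
python3 - <<'E'
from fit import *
for n in ['scene0','side0','w1']:
    c=dict(np.load(n+'.npz')); P=cloud(c,c.get('T'))
    print(n,*fit(P))
P=cloud(c,c['T']); m=np.load('m1.npy'); q=P[m]
# tube: fit axis
def g(p):
    a=p[2]; d=q[:,:2]-p[:2]; t=d@[-np.sin(a),np.cos(a)]
    return np.hypot(d@[np.cos(a),np.sin(a)],q[:,2]-p[3])-.015
s=least_squares(g,[.6375,-.04,np.radians(100),.015],loss='soft_l1',f_scale=.002)
p=s.x;t=(q[:,:2]-p[:2])@[-np.sin(p[2]),np.cos(p[2])]
mid=p[:2]+(np.percentile(t,1)+np.percentile(t,99))/2*np.array([-np.sin(p[2]),np.cos(p[2])])
print('tube',mid,np.degrees(p[2]),p[3],np.ptp(t),'bench z',np.median(P[150:180,300:330,2]))
E
```

```text
scene0 [6.34029900e-01 1.49883173e-01 1.00859843e+02 2.51635801e-04] 0.007787452535002689 6655
side0 [6.34531449e-01 1.50083943e-01 1.01063237e+02 1.57565063e-03] 0.0059463827430045165 4588
w1 [6.35296448e-01 1.49084539e-01 1.01890334e+02 1.29419931e-03] 0.0033287710992459273 11328
tube [ 0.63749153 -0.03792131] 102.55460049149129 0.015839662233658992 0.12539957961574494 bench z 0.0007429213130697998
```

```bash
cat >> h.py <<'E'
RX,RY,RA=.6345,.1497,101.3
a=np.radians(RA); ex=np.array([np.cos(a),np.sin(a)]); ey=np.array([-np.sin(a),np.cos(a)])
def w(x,y,z): return [*(np.array([RX,RY])+x*ex+y*ey),z]
def lc(p): d=np.array(p[:2])-[RX,RY]; return np.round([d@ex,d@ey,p[2]],4)
E
python3 - <<'E'
from h import *
print(w(-.225,.03,.007),plan(w(-.225,.03,.007),RA-180)); 
E
```

```text
[np.float64(0.649169442698168), np.float64(-0.07681668250026347), 0.007] ([0.1696, -0.0466, 0.7051], [0.0, -0.0, -0.0021])
```

>>> jog_arm:
  travel:
    - [0.1,-0.0466,0.06]
    - [0.17,-0.0466,0.16]
    - [0.17,-0.0466,0.28]
    - [0.17,-0.0466,0.4]
    - [0.17,-0.0466,0.5]
    - [0.17,-0.0466,0.58]
    - [0.17,-0.0466,0.64]
    - [0.17,-0.0466,0.68]
    - [0.17,-0.0466,0.7]
    - [0.17,-0.0466,0.7]
  dr:
    - [0,0,-0.002]
    - [0,0,-0.002]
    - [0,0,-0.002]
    - [0,0,-0.002]
    - [0,0,-0.002]
    - [0,0,-0.002]
    - [0,0,-0.002]
    - [0,0,-0.002]
    - [0,0,-0.002]
    - [0,0,-0.002]
  claw: [0.6,0.6,0.6,0.6,0.6,0.6,0.6,0.6,0.6,0.6]

```text
time_s: 5.6
tcp_pos: [0.649, -0.0771, 0.0091]
eef_rot: [179.9, -0.0, -78.7]
contact_force: [0.8, 0.2, 0.8]
gripper_width: 0.0527
gripper_force: 0.0
```

```bash
python3 - <<'E'
from h import *
s=r.get_state();print(lc(s['tcp_pos']),s['tcp_pos'],s['eef_rot'],s['contact_force'])
E
```

```text
[-0.2253  0.0302  0.0091] [ 0.64900604 -0.07710973  0.00913445] [ 1.79942662e+02 -2.25467175e-03 -7.87370137e+01] [0.81050144 0.22558088 0.83741942]
```

>>> jog_arm:
  travel:
    - [-0.01,0,0]
    - [-0.022,0,0]
    - [-0.036,0,0]
    - [-0.054,0,0]
    - [-0.074,0,0]
    - [-0.096,0,0]
    - [-0.118,0,0]
    - [-0.14,0,0]
    - [-0.16,0,0]
    - [-0.18,0,0]
  dr:
    - [0,0,0]
    - [0,0,0]
    - [0,0,0]
    - [0,0,0]
    - [0,0,0]
    - [0,0,0]
    - [0,0,0]
    - [0,0,0]
    - [0,0,0]
    - [0,0,0]
  claw: [0.6,0.6,0.6,0.6,0.6,0.6,0.6,0.6,0.6,0.6]

```text
time_s: 6.85
tcp_pos: [0.6315, 0.0119, 0.0096]
eef_rot: [180.0, -0.0, -78.7]
contact_force: [0.1, 0.4, -0.0]
gripper_width: 0.0529
gripper_force: 0.0
```

```bash
python3 - <<'E'
from h import *
s=r.get_state();print(lc(s['tcp_pos']),s['contact_force'])
c=r.capture('wrist');P=cloud(c,wristT(s,c));save(c,'w2.png')
c2=r.capture('scene');P2=cloud(c2)
for n,Q in (('wrist',P),('scene',P2)):
  for b in r.regions_of('tube',n)[:4]:
    m=b['pixels']&(Q[...,2]>.02)&(Q[...,2]<.06)
    if m.any(): print(n,round(b['conf'],2),lc(np.median(Q[m],0)),m.sum())
E
```

```text
[-0.1345  0.03    0.0096] [ 0.11855651  0.39957801 -0.02263369]
wrist 0.75 [-0.11    0.0308  0.03  ] 3704
wrist 0.75 [-0.2198  0.1411  0.0263] 2126
scene 0.75 [-0.3286  0.0373  0.0277] 369
scene 0.72 [-0.0988  0.0344  0.028 ] 363
```

View pics/w2.png

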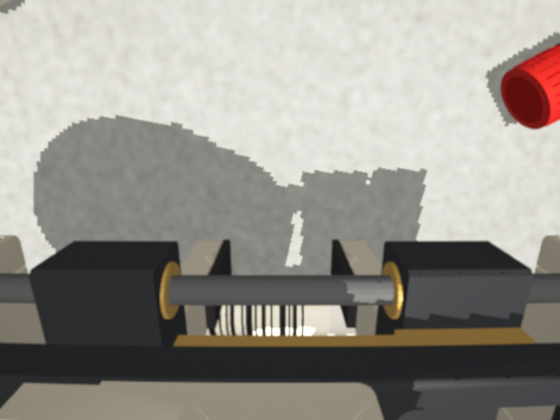

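The wrist picture shows the tube's bar-code label just ahead of the fingers, at (260,320), so it has followed. Next I push it up the apron.

>>> jog_arm:
  travel:
    - [-0.018,0,0]
    - [-0.034,0,0]
    - [-0.05,0,-0.002]
    - [-0.066,0,-0.005]
    - [-0.082,0,-0.008]
    - [-0.098,0,-0.011]
    - [-0.114,0,-0.015]
    - [-0.13,0,-0.018]
    - [-0.146,0,-0.021]
    - [-0.162,0,-0.024]
  dr:
    - [0,0,0]
    - [0,0,0]
    - [0,0,0]
    - [0,0,0]
    - [0,0,0]
    - [0,0,0]
    - [0,0,0]
    - [0,0,0]
    - [0,0,0]
    - [0,0,0]
  claw: [0.6,0.6,0.6,0.6,0.6,0.6,0.6,0.6,0.6,0.6]

```text
time_s: 8.3
tcp_pos: [0.6157, 0.0912, 0.0217]
eef_rot: [-180.0, 0.0, -78.7]
contact_force: [-0.4, -0.4, 0.7]
gripper_width: 0.0527
gripper_force: 0.3
```

```bash
cat > chk.py <<'E'
from h import *
s=r.get_state();print(lc(s['tcp_pos']),s['eef_rot'],s['contact_force'])
for n in ('scene','side'):
  Q=cloud(r.capture(n))
  for b in r.regions_of('tube',n)[:5]:
    m=b['pixels']&(Q[...,2]>.02)&(Q[...,2]<.06); q=lc(np.median(Q[m],0)) if m.any() else [-1]
    if q[0]>-.15: print(n,round(b['conf'],2),q,m.sum())
E
python3 chk.py
```

```text
[-0.0537  0.0299  0.0217] [-1.79997178e+02  7.98044684e-04 -7.87347332e+01] [-0.37593254 -0.39444952  0.67969013]
scene 0.64 [-0.0175  0.0354  0.0404] 296
side 0.57 [-0.0392  0.0234  0.0361] 119
```

>>> jog_arm:
  travel:
    - [-0.008,0,-0.001]
    - [-0.014,0,-0.002]
    - [-0.02,0,-0.003]
    - [-0.026,0,-0.004]
    - [-0.032,0,-0.004]
    - [-0.038,0,-0.004]
    - [-0.043,0,-0.004]
    - [-0.045,0,-0.004]
    - [-0.045,0,-0.004]
    - [-0.045,0,-0.004]
  dr:
    - [0,0,0]
    - [0,0,0]
    - [0,0,0]
    - [0,0,0]
    - [0,0,0]
    - [0,0,0]
    - [0,0,0]
    - [0,0,0]
    - [0,0,0]
    - [0,0,0]
  claw: [0.6,0.6,0.6,0.6,0.6,0.6,0.6,0.6,0.6,0.6]

```text
time_s: 9.75
tcp_pos: [0.6114, 0.1127, 0.0235]
eef_rot: [180.0, -0.0, -78.7]
contact_force: [0.8, 0.1, -0.5]
gripper_width: 0.0529
gripper_force: 0.0
```

```bash
python3 chk.py
```

```text
[-0.0318  0.0299  0.0235] [ 1.79997077e+02 -1.00239473e-03 -7.87404816e+01] [ 0.78716939  0.08934812 -0.50809221]
scene 0.68 [0.0057 0.0391 0.0362] 307
side 0.44 [-0.0175  0.0209  0.031 ] 55
```

>>> jog_arm:
  travel:
    - [0.02,0,0]
    - [0.04,0,-0.05]
    - [0.06,0,-0.12]
    - [0.1,0,-0.2]
    - [0.14,0,-0.28]
    - [0.18,0,-0.36]
    - [0.2,0,-0.4]
    - [0.2,0,-0.4]
    - [0.2,0,-0.4]
    - [0.2,0,-0.4]
  dr:
    - [0,0,0]
    - [0,0,0]
    - [0,0,0]
    - [0,0,0]
    - [0,0,0]
    - [0,0,0]
    - [0,0,0]
    - [0,0,0]
    - [0,0,0]
    - [0,0,0]
  claw: [0.6,0.6,0.3,0,0,0,0,0,0,0]

```text
time_s: 11.2
tcp_pos: [0.6303, 0.0148, 0.2223]
eef_rot: [179.9, -0.0, -78.7]
contact_force: [-0.4, -0.5, -0.4]
gripper_width: 0.0004
gripper_force: 0.0
```

```bash
python3 - <<'E'
from fit import *
s=r.get_state();print(lc(s['tcp_pos']),s['gripper_width']);c=r.capture('wrist');save(c,'w3.png');P=cloud(c,wristT(s,c));np.savez('w3.npz',T=wristT(s,c),**c)
for b in r.regions_of('tube','wrist')[:4]:
    q=P[b['pixels']]; q=q[(q[:,2]>.025)&(q[:,2]<.05)]
    if len(q): L=np.array([lc(p) for p in q]); print(round(b['conf'],2),b['extent'],np.median(L,0),np.percentile(L,[1,99],0))
E
```

```text
[-0.1315  0.0306  0.2223] 0.00044977430886780065
0.61 [243.3, 0.0, 294.7, 40.5] [-0.2968  0.0136  0.0294] [[-0.3079   -0.0023    0.0252  ]
 [-0.280576  0.03382   0.032512]]
0.55 [380.7, 30.8, 507.8, 114.0] [-0.24695  0.19595  0.0297 ] [[-0.282233  0.138767  0.0251  ]
 [-0.2098    0.251233  0.0324  ]]
```

View pics/w3.png

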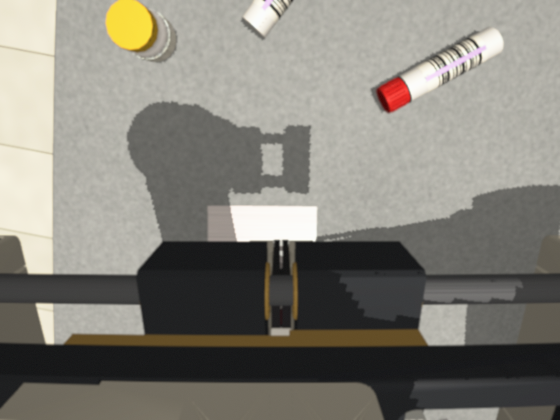

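The wrist view is blocked by the gripper, though the apron at (262,222) is empty. I measure the tube with the fixed cameras instead.

```bash
cat > tub.py <<'E'
from fit import *
s=r.get_state();print('tcp',lc(s['tcp_pos']),'F',np.round(s['contact_force'],1),'t',s['time_s'])
for n in ('scene','side'):
  c=r.capture(n);Q=cloud(c); np.savez(n+'1.npz',**c)
  d=Q[...,:2]-[RX,RY]; L=np.dstack([d@ex,d@ey,Q[...,2]])
  m=(L[...,2]>.030)&(L[...,2]<.048)&(abs(L[...,0])<.022)&(L[...,1]>-.05)&(L[...,1]<.13)
  l=L[m]; 
  if len(l)<30: print(n,'few',len(l)); continue
  px=c['pixels'][m].astype(int); red=(px[:,0]>1.8*px[:,1])
  print(n,len(l),'x',np.round(np.median(l[:,0]),4),'ztop',np.round(np.percentile(l[:,2],95),4),'y',np.round(np.percentile(l[:,1],[1,99]),4),'red y',np.round(np.percentile(l[red,1],[2,98]),4) if red.any() else None)
  print('   tilt',np.polyfit(l[:,1],l[:,0],1))
  u=np.argwhere(m);print(u.min(0),u.max(0))
  big=cv2.resize(c['pixels'][u.min(0)[0]-40:u.max(0)[0]+50,u.min(0)[1]-50:u.max(0)[1]+50],None,fx=4,fy=4,interpolation=cv2.INTER_CUBIC)
  import sys; cv2.imwrite(f'pics/{n}_{sys.argv[1]}.png',big[:,:,::-1])
E
python3 tub.py a
```

```text
tcp [-0.1314  0.0303  0.2226] F [ 0.4 -0.1 -0.5] t 11.3
scene 442 x -0.0017 ztop 0.0408 y [-0.0303  0.0939] red y [0.0727 0.0947]
   tilt [ 0.00503545 -0.0021192 ]
[212 294] [262 323]
side 359 x -0.0099 ztop 0.042 y [-0.0364  0.0979] red y [0.0774 0.0981]
   tilt [-0.03308419 -0.00676743]
[175 247] [201 290]
```

>>> jog_arm:
  travel:
    - [-0.08,0.06,0]
    - [-0.17,0.13,0]
    - [-0.25,0.19,0]
    - [-0.263,0.203,0.06]
    - [-0.263,0.203,0.15]
    - [-0.263,0.203,0.24]
    - [-0.263,0.203,0.32]
    - [-0.263,0.203,0.38]
    - [-0.263,0.203,0.41]
    - [-0.263,0.203,0.41]
  dr:
    - [0,0,0]
    - [0,0,0]
    - [0,0,0]
    - [0,0,0]
    - [0,0,0]
    - [0,0,0]
    - [0,0,0]
    - [0,0,0]
    - [0,0,0]
    - [0,0,0]
  claw: [0,0,0,0,0,0,0,0,0,0]

```text
time_s: 12.65
tcp_pos: [0.5054, 0.1236, 0.018]
eef_rot: [179.9, -0.0, -78.7]
contact_force: [-0.2, -0.7, 1.7]
gripper_width: 0.0001
gripper_force: 0.0
```

```bash
python3 tub.py b
```

```text
tcp [-0.0002  0.1317  0.018 ] F [-0.2 -0.7  1.7] t 12.65
scene 344 x -0.0018 ztop 0.041 y [-0.0306  0.0644] red y None
   tilt [-0.00045948 -0.00203379]
[220 294] [253 318]
side 365 x -0.0098 ztop 0.0424 y [-0.0286  0.1282] red y [0.077  0.0975]
   tilt [-0.01912344 -0.00759043]
[175 239] [204 290]
```

View pics/scene_b.png

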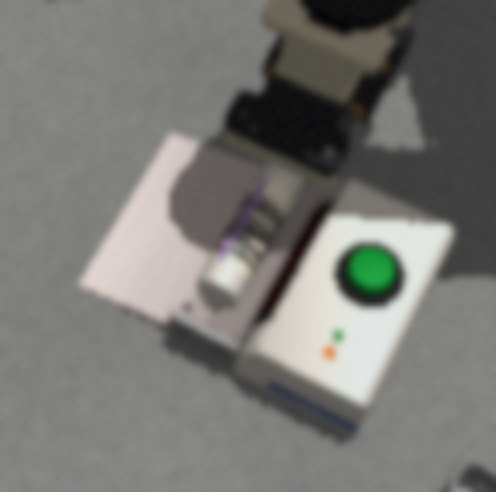

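The crop shows the tube seated in the V with its foot at (215,285), about 30 mm short of the stop plate at about (205,325). I push it along gently.

>>> jog_arm:
  travel:
    - [0,-0.007,0]
    - [0,-0.014,0]
    - [0,-0.021,0]
    - [0,-0.028,0]
    - [0,-0.034,0]
    - [0,-0.04,0]
    - [0,-0.046,0]
    - [0,-0.052,0]
    - [0,-0.058,0]
    - [0,-0.064,0]
  dr:
    - [0,0,0]
    - [0,0,0]
    - [0,0,0]
    - [0,0,0]
    - [0,0,0]
    - [0,0,0]
    - [0,0,0]
    - [0,0,0]
    - [0,0,0]
    - [0,0,0]
  claw: [0,0,0,0,0,0,0,0,0,0]

```text
time_s: 14.0
tcp_pos: [0.5373, 0.1301, 0.0186]
eef_rot: [-180.0, -0.0, -78.7]
contact_force: [-1.3, -0.8, -0.1]
gripper_width: 0.0007
gripper_force: 0.2
```

```bash
python3 tub.py c
```

```text
tcp [-0.0002  0.0992  0.0186] F [-1.3 -0.8 -0.1] t 14.0
scene 285 x -0.0018 ztop 0.0408 y [-0.0449  0.0314] red y None
   tilt [ 0.02779499 -0.00188192]
[230 291] [258 315]
side 390 x -0.0108 ztop 0.0429 y [-0.0421  0.1146] red y [0.0622 0.0807]
   tilt [-0.00362583 -0.00930014]
[177 241] [202 294]
```

>>> jog_arm:
  travel:
    - [0,-0.003,0]
    - [0,-0.006,0]
    - [0,-0.009,0]
    - [0,-0.012,0]
    - [0,-0.015,0]
    - [0,-0.018,0]
    - [0,-0.02,0]
    - [0,-0.022,0]
    - [0,-0.023,0]
    - [0,-0.023,0]
  dr:
    - [0,0,0]
    - [0,0,0]
    - [0,0,0]
    - [0,0,0]
    - [0,0,0]
    - [0,0,0]
    - [0,0,0]
    - [0,0,0]
    - [0,0,0]
    - [0,0,0]
  claw: [0,0,0,0,0,0,0,0,0,0]

```text
time_s: 15.35
tcp_pos: [0.5484, 0.1324, 0.0186]
eef_rot: [-180.0, 0.0, -78.7]
contact_force: [-0.3, -0.3, 0.5]
gripper_width: 0.0005
gripper_force: 0.1
```

```bash
python3 tub.py d
```

```text
tcp [-0.0001  0.0878  0.0186] F [-0.3 -0.3  0.5] t 15.35
scene 257 x -0.0019 ztop 0.0408 y [-0.0492  0.0192] red y None
   tilt [ 0.01125156 -0.00216716]
[234 290] [259 311]
side 388 x -0.0108 ztop 0.0438 y [-0.0485  0.1045] red y [0.0505 0.0715]
   tilt [-0.00989084 -0.00864642]
[175 244] [201 296]
```

>>> jog_arm:
  travel:
    - [0,-0.0006,0]
    - [0,-0.0012,0]
    - [0,-0.0018,0]
    - [0,-0.0024,0]
    - [0,-0.003,0]
    - [0,-0.0036,0]
    - [0,-0.0042,0]
    - [0,-0.0048,0]
    - [0,-0.005,0]
    - [0,-0.005,0]
  dr:
    - [0,0,0]
    - [0,0,0]
    - [0,0,0]
    - [0,0,0]
    - [0,0,0]
    - [0,0,0]
    - [0,0,0]
    - [0,0,0]
    - [0,0,0]
    - [0,0,0]
  claw: [0,0,0,0,0,0,0,0,0,0]

```text
time_s: 16.7
tcp_pos: [0.5508, 0.1328, 0.0186]
eef_rot: [-180.0, -0.0, -78.7]
contact_force: [-0.5, -0.6, -0.3]
gripper_width: 0.0003
gripper_force: 0.2
```

```bash
python3 tub.py e
```

```text
tcp [-0.0002  0.0854  0.0186] F [-0.5 -0.6 -0.3] t 16.7
scene 245 x -0.0017 ztop 0.0415 y [-0.0487  0.0173] red y None
   tilt [ 0.01927273 -0.00160434]
[234 290] [258 311]
side 365 x -0.0109 ztop 0.0433 y [-0.0481  0.1016] red y [0.0486 0.0677]
   tilt [-0.000225   -0.00916648]
[175 245] [200 296]
```

>>> jog_arm:
  travel:
    - [0,-0.0004,0]
    - [0,-0.0008,0]
    - [0,-0.0012,0]
    - [0,-0.0016,0]
    - [0,-0.002,0]
    - [0,-0.0024,0]
    - [0,-0.0028,0]
    - [0,-0.003,0]
    - [0,-0.003,0]
    - [0,-0.003,0]
  dr:
    - [0,0,0]
    - [0,0,0]
    - [0,0,0]
    - [0,0,0]
    - [0,0,0]
    - [0,0,0]
    - [0,0,0]
    - [0,0,0]
    - [0,0,0]
    - [0,0,0]
  claw: [0,0,0,0,0,0,0,0,0,0]

```text
time_s: 18.05
tcp_pos: [0.5523, 0.1331, 0.0186]
eef_rot: [-180.0, 0.0, -78.7]
contact_force: [-0.3, 0.5, 0.7]
gripper_width: 0.0001
gripper_force: 0.2
```

>>> jog_arm:
  travel:
    - [0,-0.0004,0]
    - [0,-0.0008,0]
    - [0,-0.0012,0]
    - [0,-0.0016,0]
    - [0,-0.002,0]
    - [0,-0.0024,0]
    - [0,-0.0028,0]
    - [0,-0.003,0]
    - [0,-0.003,0]
    - [0,-0.003,0]
  dr:
    - [0,0,0]
    - [0,0,0]
    - [0,0,0]
    - [0,0,0]
    - [0,0,0]
    - [0,0,0]
    - [0,0,0]
    - [0,0,0]
    - [0,0,0]
    - [0,0,0]
  claw: [0,0,0,0,0,0,0,0,0,0]

```text
time_s: 19.3
tcp_pos: [0.5532, 0.1332, 0.0184]
eef_rot: [179.9, -0.0, -78.7]
contact_force: [-5.4, 0.3, 2.7]
gripper_width: 0.0006
gripper_force: 2.7
```

```bash
python3 tub.py f
```

```text
tcp [-0.0002  0.0829  0.0184] F [-5.4  0.3  2.7] t 19.3
scene 237 x -0.002 ztop 0.0417 y [-0.0495  0.0139] red y None
   tilt [ 0.00662841 -0.00231127]
[235 291] [259 310]
side 358 x -0.011 ztop 0.0431 y [-0.0487  0.0999] red y [0.0463 0.0664]
   tilt [-0.00223799 -0.00957744]
[173 246] [200 296]
```

The force rose to 5 N at cap face y ≈ 0.066, so the foot is on the stop. I back off, check with the side camera, then go to the button.

>>> jog_arm:
  travel:
    - [0,0.004,0]
    - [0,0.015,0]
    - [0,0.035,0]
    - [0,0.05,0]
    - [0,0.05,-0.06]
    - [0,0.05,-0.14]
    - [0,0.05,-0.22]
    - [0,0.05,-0.24]
    - [0,0.05,-0.24]
    - [0,0.05,-0.24]
  dr:
    - [0,0,0]
    - [0,0,0]
    - [0,0,0]
    - [0,0,0]
    - [0,0,0]
    - [0,0,0]
    - [0,0,0]
    - [0,0,0]
    - [0,0,0]
    - [0,0,0]
  claw: [0,0,0,0,0,0,0,0,0,0]

```text
time_s: 20.65
tcp_pos: [0.5284, 0.1281, 0.1373]
eef_rot: [179.9, -0.0, -78.7]
contact_force: [-0.8, 0.1, 0.0]
gripper_width: 0.0002
gripper_force: 0.0
```

```bash
python3 tub.py g; python3 - <<'E'
from h import *
for n in('scene1','side1'):
    c=dict(np.load(n+'.npz'));Q=cloud(c);p=c['pixels'].astype(int)
    m=(p[...,1]>1.6*p[...,0])&(p[...,1]>1.6*p[...,2])&(p[...,1]>60)&(Q[...,2]>.06)&(Q[...,2]<.08)
    if m.any(): print('btn',lc(np.median(Q[m],0)),m.sum())
print(plan(w(.085,.015,.085),RA-180))
E
```

```text
tcp [-0.0003  0.1083  0.1373] F [-0.8  0.1  0. ] t 20.65
scene 412 x -0.0018 ztop 0.0409 y [-0.0485  0.0645] red y [0.0438 0.0652]
   tilt [ 0.01342487 -0.00229297]
[221 291] [259 321]
side 336 x -0.0095 ztop 0.042 y [-0.0482  0.0676] red y [0.0473 0.0682]
   tilt [-0.01518575 -0.00678836]
[175 256] [197 296]
btn [0.0833 0.0105 0.0696] 93
btn [0.0808 0.0139 0.0705] 27
([-0.1709, -0.1864, 0.1039], [0.0003, -0.0001, -0.0001])
```

View pics/side_g.png

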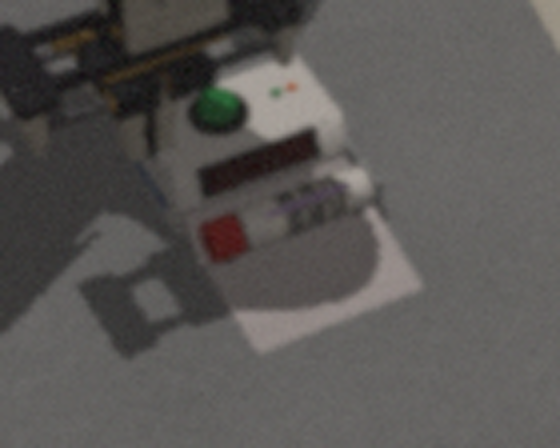

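The side crop shows the tube lying in the V with its white foot at (365,185) against the stop and its cap at (222,237). The button at (217,108) is free. I move above it.

>>> jog_arm:
  travel:
    - [-0.06,-0.06,0]
    - [-0.12,-0.12,0]
    - [-0.169,-0.18,0]
    - [-0.169,-0.19,0.03]
    - [-0.169,-0.19,0.07]
    - [-0.169,-0.19,0.1]
    - [-0.169,-0.19,0.104]
    - [-0.169,-0.19,0.104]
    - [-0.169,-0.19,0.104]
    - [-0.169,-0.19,0.104]
  dr:
    - [0,0,0]
    - [0,0,0]
    - [0,0,0]
    - [0,0,0]
    - [0,0,0]
    - [0,0,0]
    - [0,0,0]
    - [0,0,0]
    - [0,0,0]
    - [0,0,0]
  claw: [0,0,0,0,0,0,0,0,0,0]

```text
time_s: 22.0
tcp_pos: [0.6062, 0.2302, 0.0873]
eef_rot: [-179.9, 0.0, -78.7]
contact_force: [-0.0, -0.4, -0.6]
gripper_width: 0.0005
gripper_force: 0.0
```

```bash
python3 - <<'E'
from h import *
s=r.get_state();print(lc(s['tcp_pos']),s['contact_force'])
E
```

```text
[0.0844 0.012  0.0873] [-0.04323963 -0.40849301 -0.63215712]
```

>>> jog_arm:
  travel:
    - [0,0,0.01]
    - [0,0,0.02]
    - [0,0,0.028]
    - [0,0,0.034]
    - [0,0,0.038]
    - [0,0,0.041]
    - [0,0,0.044]
    - [0,0,0.046]
    - [0,0,0.046]
    - [0,0,0.046]
  dr:
    - [0,0,0]
    - [0,0,0]
    - [0,0,0]
    - [0,0,0]
    - [0,0,0]
    - [0,0,0]
    - [0,0,0]
    - [0,0,0]
    - [0,0,0]
    - [0,0,0]
  claw: [0,0,0,0,0,0,0,0,0,0]

```text
time_s: 23.25
tcp_pos: [0.6058, 0.2299, 0.0643]
eef_rot: [-180.0, -0.0, -78.7]
contact_force: [-4.4, -0.3, 8.5]
gripper_width: 0.0003
gripper_force: 4.2
```

>>> jog_arm:
  travel:
    - [0,0,0.001]
    - [0,0,0.0014]
    - [0,0,0.0014]
    - [0,0,-0.004]
    - [0,0,-0.02]
    - [0,0,-0.06]
    - [0,0,-0.12]
    - [0,0,-0.2]
    - [0,0,-0.24]
    - [0,0,-0.24]
  dr:
    - [0,0,0]
    - [0,0,0]
    - [0,0,0]
    - [0,0,0]
    - [0,0,0]
    - [0,0,0]
    - [0,0,0]
    - [0,0,0]
    - [0,0,0]
    - [0,0,0]
  claw: [0,0,0,0,0,0,0,0,0,0]

```text
time_s: 24.5
tcp_pos: [0.6071, 0.2307, 0.1857]
eef_rot: [-179.8, 0.1, -78.7]
contact_force: [0.0, -0.4, -0.4]
gripper_width: 0.0006
gripper_force: 0.0
```

```bash
python3 tub.py h; python3 - <<'E'
from h import *
for n in('scene1','side1'):
    c=dict(np.load(n+'.npz'));Q=cloud(c);p=c['pixels'].astype(int)
    m=(p[...,1]>1.6*p[...,0])&(p[...,1]>1.6*p[...,2])&(p[...,1]>60)&(Q[...,2]>.055)&(Q[...,2]<.08)
    if m.any(): print('btn',lc(np.median(Q[m],0)),m.sum())
E
```

```text
tcp [0.0848 0.011  0.1857] F [ 0.  -0.4 -0.4] t 24.5
scene 415 x -0.0017 ztop 0.041 y [-0.049   0.0645] red y [0.0439 0.0651]
   tilt [ 0.00485256 -0.00203019]
[221 291] [259 318]
side 337 x -0.0098 ztop 0.0421 y [-0.0491  0.0679] red y [0.0477 0.0679]
   tilt [ 0.02703162 -0.00741062]
[176 253] [197 296]
btn [0.0826 0.0002 0.0686] 7
btn [0.0774 0.0212 0.0702] 41
```

The tube is still on the stop, the button is back up at 70 mm, and the arm is clear of everything.

```bash
python3 -c "
from plant import r
print(r.close_job())"
```

```text
the job is handed in; nothing more can be done
None
```

I rolled the tube up into the V and nudged it until the wrist force showed its foot on the stop. I then pressed the read button to its bottom, let it come back up, and handed the job in at about 24.5 s of the 58 s allowed; no verdict was returned.

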